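Release a tested mains adapter from its toggle clamp and put it in the blue tray

TASK

The black mains adapter in the test fixture has been checked. Throw the red handle of the toggle clamp fully back to release it, lift the adapter out, and set it down flat and right way up inside the shallow blue tray; do not drop it. Leave the clamp open.

Things in the scene. Friction and masses are not known exactly. Their poses are not given: they have to be found in the camera images.
- adapter_mid (a point): Centre of the loose black mains adapter, a block 36 (x) x 66 (y) x 34 (z, up) mm, 0.17 kg. It lies in the fixture, underside 20 mm above the desk, its long y axis in line with the clamp. Four pins (27 mm high from the desk) and two end stops (28 mm) stand 2 mm round it; the pins leave 48 mm of both long sides free in the middle, with 12 mm of air below it down to the base plate (6 mm thick).
- handle_grip (a point): Point on the axis of the red handle (18 to 21 mm thick, its top end 19 mm further along z), 75 mm from the hinge. Axes turn with the handle: z from hinge to tip, y along the hinge. Clamped: z up, x level, away from the adapter = the way to throw it. It lies 106 mm from the adapter's centre in plan, 151 mm above the desk; the steel holding arm (top 77 mm over the desk) runs between them in front of the handle.
- clamp_handle (a joint): Hinge of the red handle, rad: 0 upright, clamped; 1.3 thrown right back, open, against its stop. Hinge axis level, 76 mm above the desk. A push of about 8 to 10 N at the grip takes it past dead centre (0.35); from there its spring throws it open. The holding arm swings up and follows back (1.95 rad in all); open, the arm leans back, clear of the adapter, its top end 155 mm above the desk.
- tray_floor (a point): Centre of the inner floor (4 mm above the desk) of the shallow blue tray, fixed, outside 130 (x) x 160 (y) x 20 mm high, walls 4 mm; x and y are its sides, z up. Empty.
Not all that is in view belongs to the job. What is shaped like the part that bears adapter_mid but pink or purple is not meant.

How it is judged:
By the outcome, as a careful person would: the job done as asked, in the order asked, and still so for the second after the job is handed in, with the robot touching nothing.
It also fails if it takes over 51 s, if anything falls off the work surface, if the arm or the gripper's body presses on something with over 40 N, if the wrist force passes 120 N, or if a joint passes its speed limit or range.

ROBOT

A 6-joint arm with a two-finger parallel gripper is mounted at the origin on a cart in front of the work surface, level with it; the furniture and walls round the work are solid. World frame = base frame: x ahead of the robot, y to its left, z up, the work surface at z = 0. Lengths are in m, angles in rad, forces in N, time in s.
With the tool pointing down it reaches from about 0.35 to 0.975 m from the base axis. Payload 7.1 kg.
Tool frame: the origin (TCP) lies midway between the tips of the shut fingers; the grasp point (between the pads) lies r.grasp_offset behind it (r.grasp_offset is the distance from the TCP to the grasp point, in m); z points along the fingers, y is the direction in which the jaws open and shut (so a half turn about z gives the same grasp; the last joint's range is limited). The gripper opens to 88 mm and grips with 3 to 60 N. Pads are 20 mm wide; open, the fingers measure 115 mm over their backs; the gripper's body (75 mm by 178 mm) begins 61 mm behind the grasp point.
Start: joints at [1.308, 0.423, 1.63, -0, 1.089, -0.019], TCP at [0.151, 0.607, 0.223] pointing down, gripper open.
Joint ranges: [-3, 3], [-0.9, 2.11], [0.09, 2.58], [-1.31, 4.45], [0.11, 2.69], [-2.54, 2.54]. Speed limits (rad/s): [2.39, 2.39, 3.01, 3.14, 3.14, 3.14].

INTERFACE

Orientations are given as a 3x3 rotation matrix whose columns are the frame's x, y, z axes.
In Python, from workcell import telemetry, viewer, order, r gives the robot as it stands.
- The arm moves only by the tool apply_moves, never from a script. Its argument "series" is a list of rows, each an object with "linear": the shift along the world's x, y, z normalised to -1 to 1, where 1 is 0.3 m, a list of three; "angular": the turn, a rotation vector about the world's x, y, z normalised to -1 to 1, where 1 is 360 degrees, a list of three; "fingers": the gripper command: -1 is shut, 1 is fully open, values between are in proportion. In form: [{"linear": [dx, dy, dz], "angular": [wx, wy, wz], "fingers": fingers}, ...]. A call has 1 to 5 rows; each row is the pose to reach, as a shift and turn from the pose measured when the call began, turning the shorter way round; what a row does not reach only later rows make up. A row lasts 1/12 s, in which the tool goes at most 41.7 mm and 7.16 degrees, less where a joint would pass 70% of its speed; a pose out of reach is approached as far as the arm can. A call with a number of a shift or a turn outside -1 to 1 is refused whole. A call with a gripper value outside its range is refused whole. The fingers move at their own pace and stop on an object; "newtons" is the grip in N (left out, the last holds). Time passes only in rows, so rows that repeat a pose let the fingers close. It gives the time, the measured TCP pose, the force and the opening at its end, in the units of the state.
- telemetry.get_state(): the state, without advancing time (a new reading comes with each control period).
- viewer.get_image(name): name is "side" or "top" or "wrist"; returns a dict with "frame" (480x640x3 uint8, blue, green, red), "vfov" (degrees; the focal length in pixels is half the picture's height over the tangent of half this angle, whatever the lens; pixels are square), "cx", "cy" (the principal point, pixels), "cam_to_world" (4x4, takes a point from camera to world coordinates). Camera axes: x right, y up, looking along -z (the intrinsics and any distortion apply to the point x, -y, -z); pixel columns grow to the right and rows downward; lengths in m; the calibration is good to about 2 mm. A picture is of the moment at which its call begins. There is no depth.
- order.sign_off(): hands the job in, once; it reports no verdict.
The state is a dict: "t": time; "qpos": joint angles; "joint_velocities": joint speeds; "joint_efforts": joint torques, N m; "tool_pos": TCP position; "tcp_rot": TCP orientation; "wrist_force": force on the tool from outside, world axes, zero at the start; "wrist_torque": the same for the moment, N m; "width": finger opening in m.
Only numpy, scipy, OpenCV 4.12 (cv2) and the standard library are available. Lean on these libraries where they do the work, as an engineer would, in place of code of your own. Each camera call takes 0.05 s, during which the arm holds its last target.

## Working session

There is one attempt and no reset: what is moved stays moved. The work goes in short steps, Python scripts to look and compute and a tool call to move; the robot and the scene stay as the last step left them, time stands still between calls to the robot, and variables do not carry over. Pictures are saved under pics/ and viewed, and the job is handed in when it is done.

Besides the shell and the picture viewer there is one more tool, called after "Emit:" by a JSON object that holds its "name" and its "arguments". apply_moves: Moves the arm, as the interface text tells. Its arguments: {"type":"object","properties":{"series":{"type":"array"},"newtons":{"type":"number"}},"required":["series"]}

```bash
mkdir -p pics; ls; cat > h.py <<'E'
import numpy as np, cv2
from workcell import telemetry, viewer, order, r
def grab(name,fn):
    d=viewer.get_image(name); cv2.imwrite('pics/'+fn+'.png',d['frame'])
    np.savez('pics/'+fn+'.npz',**{k:d[k] for k in d}); return d
def load(fn): return dict(np.load('pics/'+fn+'.npz'))
def ray(d,u,v):
    f=240/np.tan(np.radians(float(d['vfov']))/2)
    p=np.array([(u-float(d['cx']))/f,-(v-float(d['cy']))/f,-1.0]); M=d['cam_to_world']
    w=M[:3,:3]@p; return M[:3,3],w/np.linalg.norm(w)
def onz(d,u,v,z):
    o,w=ray(d,u,v); return o+w*(z-o[2])/w[2]
def tri(d1,p1,d2,p2):
    A=[];o=[]
    for d,p in((d1,p1),(d2,p2)):
        c,w=ray(d,*p); P=np.eye(3)-np.outer(w,w); A.append(P);o.append(P@c)
    x=np.linalg.lstsq(np.vstack(A),np.hstack(o),rcond=None)[0]
    return x,[np.linalg.norm(A[i]@x-o[i]) for i in(0,1)]
def proj(d,X):
    f=240/np.tan(np.radians(float(d['vfov']))/2); M=d['cam_to_world']
    p=M[:3,:3].T@(np.array(X)-M[:3,3]); return float(d['cx'])+f*p[0]/-p[2], float(d['cy'])-f*p[1]/-p[2]
E
python3 - <<'E'
from h import *
s=telemetry.get_state(); print({k:np.round(v,3).tolist() for k,v in s.items()}, r.grasp_offset, [a for a in dir(r) if a[0]!='_'])
for n in('side','top','wrist'):
    d=grab(n,n+'0'); print(n,[k for k in d],d['vfov'],d['cx'],d['cy'],np.round(d['cam_to_world'],3).tolist(), {k:d[k] for k in d if 'dist' in k})
E
```

```text
pics
{'t': 0.0, 'qpos': [1.308, 0.424, 1.631, -0.0, 1.089, -0.019], 'joint_velocities': [-0.0, -0.0, 0.0, -0.0, 0.0, 0.001], 'joint_efforts': [0.002, -54.463, -27.366, 0.064, 0.023, -0.0], 'tool_pos': [0.151, 0.606, 0.222], 'tcp_rot': [[-0.97, 0.241, -0.0], [0.241, 0.97, -0.001], [0.0, -0.001, -1.0]], 'wrist_force': [1.116, -0.552, -0.094], 'wrist_torque': [-0.025, 0.062, -0.035], 'width': 0.088} 0.0187 ['Unreachable', 'grasp_offset']
side ['frame', 'vfov', 'cx', 'cy', 'cam_to_world'] 50.626405916645076 315.0846674096651 240.3373233347935 [[0.953, 0.187, -0.238, 0.208], [-0.302, 0.607, -0.735, -0.62], [0.007, 0.773, 0.635, 0.739], [0.0, 0.0, 0.0, 1.0]] {}
top ['frame', 'vfov', 'cx', 'cy', 'cam_to_world'] 46.53336366296054 327.1261262316964 245.0222191358578 [[0.01, 0.994, -0.108, 0.338], [-1.0, 0.011, 0.012, 0.124], [0.013, 0.108, 0.994, 1.25], [0.0, 0.0, 0.0, 1.0]] {}
wrist ['frame', 'vfov', 'cx', 'cy', 'cam_to_world'] 64.14109003079352 314.6901489132766 235.2044223413978 [[0.241, -0.924, -0.297, 0.069], [0.971, 0.229, 0.074, 0.626], [-0.001, -0.306, 0.952, 0.383], [0.0, 0.0, 0.0, 1.0]] {}
```

View pics/side0.png

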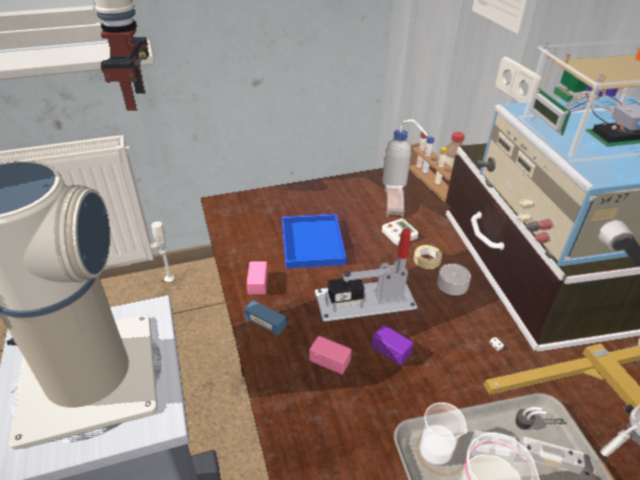

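View pics/top0.png

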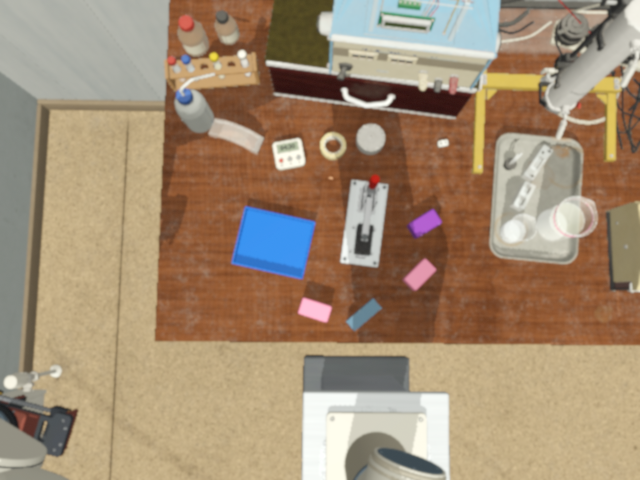

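View pics/wrist0.png

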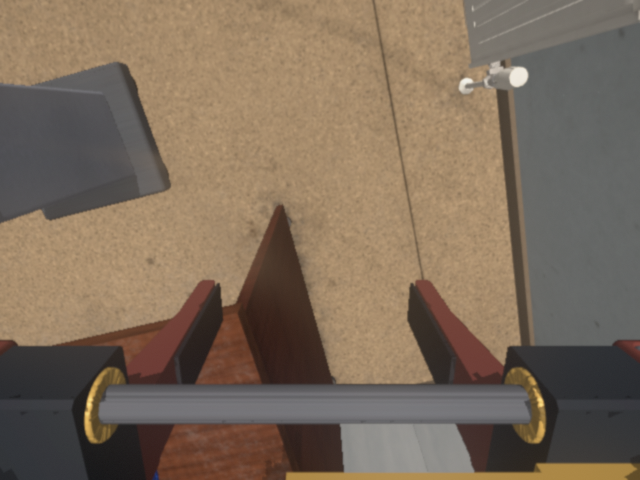

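Candidates for the adapter (top view): the black block in the fixture at (365,240), pink blocks at (420,275) and (315,310), a purple block at (425,222), and a slate-blue block at (365,315). The description fits the black one under the clamp. I'll check it in a close crop.

```bash
python3 - <<'E'
from h import *
a=load('top0')['frame'][165:285,310:420]; b=load('side0')['frame'][215:325,300:430]
a=cv2.resize(a,None,fx=4,fy=4,interpolation=cv2.INTER_CUBIC);b=cv2.resize(b,None,fx=2.7,fy=2.7,interpolation=cv2.INTER_CUBIC)
c=np.zeros((480,800,3),np.uint8);c[:480,:440]=a;c[:b.shape[0],445:445+b.shape[1]]=b[:,:355];cv2.imwrite('pics/crop0.png',c)
d=load('top0');s=load('side0')
for nm,dd in(('top',d),('side',s)):
    h=cv2.cvtColor(dd['frame'],cv2.COLOR_BGR2HSV)
    bl=cv2.inRange(h,(100,180,80),(125,255,255)); rd=cv2.inRange(h,(0,180,80),(6,255,255))|cv2.inRange(h,(174,180,80),(180,255,255)); 
    bk=cv2.inRange(h,(0,0,0),(180,255,50))
    for n,m in(('blue',bl),('red',rd),('black',bk)):
        cs,_=cv2.findContours(m,cv2.RETR_EXTERNAL,cv2.CHAIN_APPROX_NONE)
        for c in cs:
            x=cv2.boundingRect(c); 
            if cv2.contourArea(c)>15 and 200<x[0]<450 and 120<x[1]<330: print(nm,n,x,cv2.contourArea(c),np.round(cv2.minAreaRect(c)[0],1),np.round(cv2.boxPoints(cv2.minAreaRect(c)),1).tolist())
E
```

```text
top blue (234, 208, 79, 69) 3762.5 [273.2 242. ] [[233.0, 261.79998779296875], [245.1999969482422, 207.0], [313.3999938964844, 222.1999969482422], [301.20001220703125, 276.8999938964844]]
top red (370, 174, 10, 14) 80.0 [373.1 180.2] [[365.5, 182.39999389648438], [373.8999938964844, 172.3000030517578], [380.70001220703125, 177.89999389648438], [372.29998779296875, 188.10000610351562]]
side blue (283, 216, 62, 51) 2664.5 [313.6 240.4] [[282.6000061035156, 217.3000030517578], [341.79998779296875, 214.0], [344.6000061035156, 263.5], [285.29998779296875, 266.79998779296875]]
side red (402, 230, 7, 27) 83.0 [405.2 243. ] [[401.6000061035156, 256.0], [403.1000061035156, 229.8000030517578], [408.79998779296875, 230.10000610351562], [407.29998779296875, 256.29998779296875]]
side black (329, 280, 34, 22) 398.0 [345.3 289.1] [[327.5, 280.8999938964844], [360.6000061035156, 276.8999938964844], [363.0, 297.3999938964844], [330.0, 301.3999938964844]]
```

View pics/crop0.png

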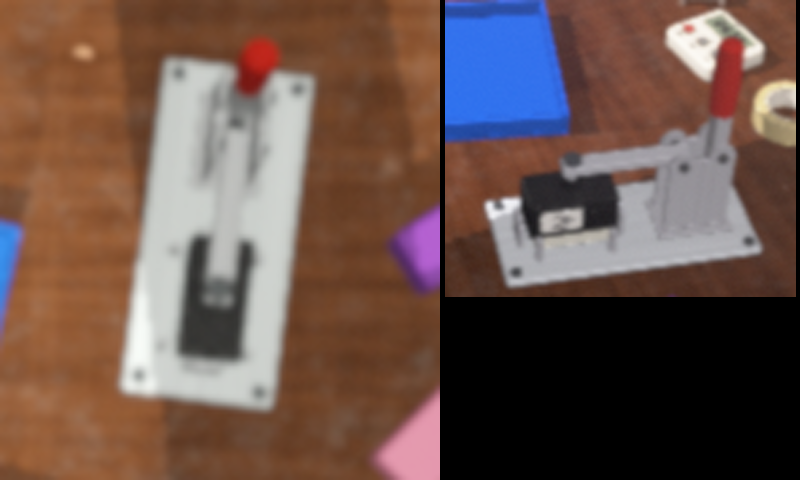

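The crop shows the black adapter under the holding arm with its white label, and the red handle at the far end. The top face corners in the crop are about (195,236), (253,242), (240,358) and (178,352).

```bash
python3 - <<'E'
from h import *
d=load('top0');s=load('side0')
T=lambda x,y:(310+x/4-.4,165+y/4-.4); S=lambda x,y:(300+(x-445)/2.7-.3,215+y/2.7-.3)
C=[T(195,236),T(253,242),T(240,358),T(178,352)]
P=np.array([onz(d,*c,0.054) for c in C]);print('adapter top',P.round(4).tolist(),P.mean(0).round(4),np.linalg.norm(P-np.roll(P,-1,0),axis=1).round(3))
# adapter corners tri: near-left(side left upper) 
print('adapter corner BL tri',tri(d,C[3],s,S(522,177)), 'BR', tri(d,C[2],s,S(532,207)))
print('handle tip',tri(d,T(262,45),s,S(733,42)))
print('handle z.17',onz(d,*T(262,47),.17),'base',onz(d,*T(243,93),.115))
pl=[T(163,57),T(315,75),T(272,410),T(120,390)]
Q=np.array([onz(d,*c,0.006) for c in pl]);print('plate',Q.round(4).tolist(),Q.mean(0).round(4))
print('yaw plate',np.degrees(np.arctan2(*( (Q[0]+Q[1]-Q[2]-Q[3])[[1,0]]))),'adapter',np.degrees(np.arctan2(*((P[0]+P[1]-P[2]-P[3])[[1,0]]))))
B=[(233,262),(245.2,207),(313.4,222.2),(301.2,276.9)]
Q=np.array([onz(d,*c,0.02) for c in B]);print('tray',Q.round(4).tolist(),Q.mean(0).round(4),np.linalg.norm(Q-np.roll(Q,-1,0),axis=1).round(3))
b=[tri(d,B[i],s,p)[0].round(4).tolist() for i,p in((1,(283,217)),(2,(341,214)),(3,(345,263)))];print(b)
E
```

```text
adapter top [[0.5152, 0.0429, 0.054], [0.5122, 0.0115, 0.054], [0.4491, 0.0184, 0.054], [0.452, 0.0519, 0.054]] [0.4821 0.0312 0.054 ] [0.032 0.064 0.034 0.064]
adapter corner BL tri (array([0.45276141, 0.05158333, 0.05174994]), [np.float64(0.0006071790343063977), np.float64(0.000607179034307102)]) BR (array([0.44926634, 0.01840458, 0.05418755]), [np.float64(0.00021699403972902655), np.float64(0.00021699403972907303)])
handle tip (array([0.59173648, 0.01870316, 0.16894236]), [np.float64(0.002216590052385376), np.float64(0.0022165900523867144)])
handle z.17 [0.59263347 0.01803639 0.17      ] base [0.58119657 0.0224755  0.115     ]
plate [[0.6248, 0.0582, 0.006], [0.6155, -0.0282, 0.006], [0.4245, -0.0037, 0.006], [0.4348, 0.0813, 0.006]] [0.5249 0.0269 0.006 ]
yaw plate -7.11597813045779 adapter -7.166905711859057
tray [[0.4315, 0.3169, 0.02], [0.5547, 0.2932, 0.02], [0.5222, 0.1408, 0.02], [0.4002, 0.1662, 0.02]] [0.4771 0.2293 0.02  ] [0.125 0.156 0.125 0.154]
[[0.4887, 0.296, 0.041], [0.506, 0.1388, 0.1387], [0.4582, 0.1445, 0.0169]]
```

Emit:
{"name": "apply_moves", "arguments": {"series": [{"linear":[0.11,-0.07,0.06],"angular":[0,0,0.0192],"fingers":1},{"linear":[0.2,-0.2,0.1],"angular":[0,0,0.0192],"fingers":1},{"linear":[0.3,-0.32,0.1],"angular":[0,0,0.0192],"fingers":1},{"linear":[0.38,-0.45,0.1],"angular":[0,0,0.0192],"fingers":1},{"linear":[0.46,-0.56,0.1],"angular":[0,0,0.0192],"fingers":1}]}}

```text
t: 0.57
tool_pos: [0.2798, 0.45, 0.2521]
tcp_rot: [[-0.992, 0.122, -0.0], [0.122, 0.992, -0.001], [-0.0, -0.001, -1.0]]
wrist_force: [0.8, 0.4, 0.3]
width: 0.088
```

Emit:
{"name": "apply_moves", "arguments": {"series": [{"linear":[0.73,-1,0],"angular":[0,0,0],"fingers":1},{"linear":[0.73,-1,0],"angular":[0,0,0],"fingers":1},{"linear":[0.73,-1,0],"angular":[0,0,0],"fingers":1},{"linear":[0.73,-1,0],"angular":[0,0,0],"fingers":1},{"linear":[0.73,-1,0],"angular":[0,0,0],"fingers":1}]}}

```text
t: 0.98
tool_pos: [0.4025, 0.2813, 0.2521]
tcp_rot: [[-0.993, 0.122, 0.0], [0.122, 0.993, -0.001], [-0.0, -0.001, -1.0]]
wrist_force: [0.5, 0.7, -0.6]
width: 0.0882
```

Emit:
{"name": "apply_moves", "arguments": {"series": [{"linear":[0.33,-0.73,0],"angular":[0,0,0],"fingers":1},{"linear":[0.33,-0.73,0],"angular":[0,0,0],"fingers":1},{"linear":[0.33,-0.73,0],"angular":[0,0,0],"fingers":1},{"linear":[0.33,-0.73,0],"angular":[0,0,0],"fingers":1},{"linear":[0.33,-0.73,0],"angular":[0,0,0],"fingers":1}]}}

```text
t: 1.4
tool_pos: [0.4878, 0.0912, 0.2521]
tcp_rot: [[-0.993, 0.122, 0.0], [0.122, 0.993, -0.001], [-0.0, -0.001, -1.0]]
wrist_force: [0.7, 0.7, -0.3]
width: 0.0879
```

```bash
python3 - <<'E'
from h import *
s=telemetry.get_state(); print({k:np.round(v,4).tolist() for k,v in s.items() if k in('t','qpos','tool_pos','wrist_force')})
d=grab('wrist','wrist1')
print(proj(d,(.588,.018,.17)),proj(d,(.588,.018,.12)),proj(d,(.482,.0312,.054)))
E
```

```text
{'t': 1.4, 'qpos': [0.1615, 0.196, 1.8811, -0.0011, 1.0646, -1.2864], 'tool_pos': [0.4878, 0.0912, 0.2521], 'wrist_force': [0.7478, 0.6605, -0.2983]}
(np.float64(235.78076692145316), np.float64(378.6798935994831)) (np.float64(246.9063306663757), np.float64(341.1331282304315)) (np.float64(252.70337710282388), np.float64(205.64148393701242))
```

View pics/wrist1.png

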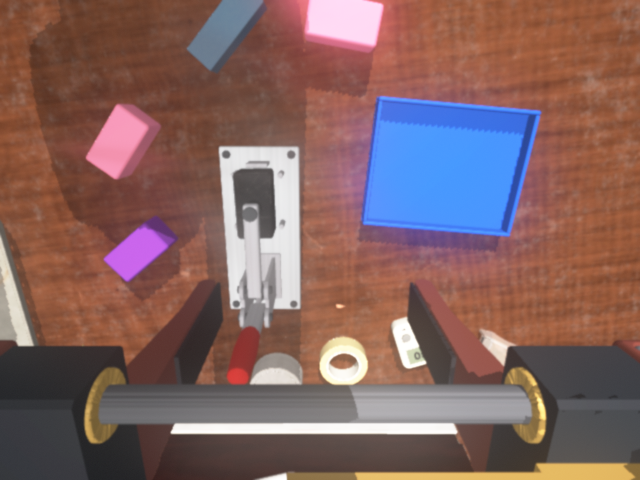

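The wrist view shows the adapter at about (255,203), the handle from (250,330) to (238,380), and the tray with corners (380,97), (540,111), (509,236) and (364,225). My predictions land within 2–3 px. Next I'll measure across views.

```bash
python3 - <<'E'
from h import *
d=load('wrist1');t=load('top0')
h=cv2.cvtColor(d['frame'],cv2.COLOR_BGR2HSV)
rd=cv2.inRange(h,(0,180,80),(6,255,255))|cv2.inRange(h,(174,180,80),(180,255,255)); rd[:,:215]=0;rd[:,275:]=0
ys,xs=np.nonzero(rd)
for y in range(330,384,8):
    x=xs[ys==y]; 
    if len(x): print('red',y,x.min(),x.max())
bk=cv2.inRange(h,(0,0,0),(180,255,75)); bk[:160]=0;bk[245:]=0;bk[:,:228]=0;bk[:,282:]=0
for y in (175,190,200,215,230):
    x=np.nonzero(bk[y])[0]; print('bk',y,x.min(),x.max())
for x in(242,262,268):
    y=np.nonzero(bk[:,x])[0]; print('bkcol',x,y.min(),y.max())
bl=cv2.inRange(h,(100,150,60),(125,255,255)); c=max(cv2.findContours(bl,cv2.RETR_EXTERNAL,cv2.CHAIN_APPROX_NONE)[0],key=cv2.contourArea)
p=cv2.approxPolyDP(c,6,True)[:,0];print(p.tolist())
Q=np.array([onz(d,*q,.02) for q in p]);print('tray z.02',Q.round(4).tolist(),Q.mean(0))
B={(0):(233,262)}
print('adapter top corners', [onz(d,*q,.054).round(4).tolist() for q in((235,170),(273,168),(275,237),(238,238))])
cv2.imwrite('pics/crop1.png',np.hstack([cv2.resize(d['frame'][150:250,215:295],None,fx=5,fy=5),cv2.resize(d['frame'][290:390,215:275],None,fx=5,fy=5)]))
E
```

```text
red 370 230 242
red 378 228 245Traceback (most recent call last):
  File "<stdin>", line 11, in <module>
    return umr_minimum(a, axis, None, out, keepdims, initial, where)
ValueError: zero-size array to reduction operation minimum which has no identity
```

```bash
python3 - <<'E'
from h import *
d=load('wrist1');t=load('top0')
h=cv2.cvtColor(d['frame'],cv2.COLOR_BGR2HSV)
rd=((h[...,0]<8)|(h[...,0]>172))&(h[...,1]>150)&(h[...,2]>60); rd[:,:215]=0;rd[:,275:]=0
for y in range(330,384,8):
    x=np.nonzero(rd[y])[0]
    if len(x): print('red',y,x.min(),x.max())
bl=cv2.inRange(h,(100,150,60),(125,255,255)); c=max(cv2.findContours(bl,cv2.RETR_EXTERNAL,cv2.CHAIN_APPROX_NONE)[0],key=cv2.contourArea)
p=cv2.approxPolyDP(c,6,True)[:,0];print(p.tolist())
Q=np.array([onz(d,*q,.02) for q in p]);print('tray z.02',Q.round(4).tolist(),Q.mean(0))
cv2.imwrite('pics/crop1.png',np.hstack([cv2.resize(d['frame'][150:250,215:295],None,fx=5,fy=5),cv2.resize(d['frame'][290:390,215:275],None,fx=5,fy=5)]))
E
```

```text
red 330 244 255
red 338 238 257
red 346 234 257
red 354 232 255
red 362 230 253
red 370 228 250
red 378 227 248
[[378, 98], [363, 222], [508, 235], [539, 111]]
tray z.02 [[0.3988, 0.1631, 0.02], [0.5213, 0.1383, 0.02], [0.5548, 0.2922, 0.02], [0.4299, 0.3182, 0.02]] [0.47619317 0.22795401 0.02      ]
```

View pics/crop1.png

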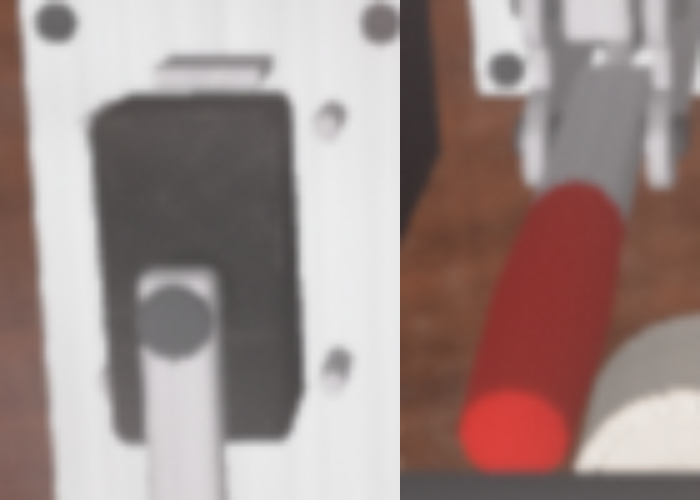

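```bash
python3 - <<'E'
from h import *
d=load('wrist1');t=load('top0');s=load('side0')
T=lambda x,y:(310+x/4-.4,165+y/4-.4); W=lambda x,y:(215+x/5-.4,150+y/5-.4); S=lambda x,y:(300+(x-445)/2.7-.3,215+y/2.7-.3)
print('tip',tri(d,(238,376),t,T(263,50)),tri(d,(238,376),s,S(734,43)),onz(d,238,376,.17))
print('adapter',onz(d,*W(197,270),.054), [tri(d,W(*w),t,T(*q))[0].round(4).tolist() for w,q in(((100,104),(240,358)),((290,96),(178,352)),((300,400),(195,236)))],tri(d,W(100,104),s,S(532,207)),tri(d,W(290,96),s,S(522,177)))
P=np.array([onz(d,*W(*w),.054) for w in((98,105),(290,95),(302,430),(110,435))]);print(P.round(4).tolist(),P.mean(0))
print('tray corners',[ (lambda r:(r[0].round(4).tolist(),r[1][0].round(4)))(tri(d,w,t,q)) for w,q in(((378,98),(301.2,276.9)),((363,222),(313.4,222.2)),((508,235),(245.2,207)),((539,111),(233,262)))])
print('tray vs side',[ (lambda r:(r[0].round(4).tolist(),r[1][0].round(4)))(tri(d,w,s,q)) for w,q in(((508,235),(341,214)),((539,111),(283,217)),((363,222),(345,263)))])
E
```

```text
tip (array([0.59361472, 0.01657071, 0.15952153]), [np.float64(6.919032833754005e-05), np.float64(6.919032833724579e-05)]) (array([0.5894378 , 0.01895684, 0.1670359 ]), [np.float64(0.001126811358533687), np.float64(0.001126811358533902)]) [0.58581975 0.02011158 0.17      ]
adapter [0.48017024 0.03277768 0.054     ] [[0.4495, 0.0169, 0.0388], [0.4575, 0.048, -0.0076], [0.5234, 0.04, 0.0008]] (array([0.44831435, 0.01958062, 0.05297379]), [np.float64(0.001559937210569038), np.float64(0.001559937210569048)]) (array([0.45225231, 0.05451439, 0.04879079]), [np.float64(0.0021278607788101896), np.float64(0.0021278607788100187)])
[[0.4468, 0.0198, 0.054], [0.4493, 0.0557, 0.054], [0.5145, 0.0478, 0.054], [0.5109, 0.0101, 0.054]] [0.48039175 0.03334341 0.054     ]
tray corners [([0.3998, 0.1661, 0.0049], np.float64(0.0013)), ([0.5244, 0.1402, 0.008], np.float64(0.0009)), ([0.5553, 0.2934, 0.018], np.float64(0.0003)), ([0.4304, 0.3164, 0.0234], np.float64(0.0008))]
tray vs side [([0.5635, 0.2954, 0.0136], np.float64(0.0059)), ([0.4307, 0.3178, 0.0202], np.float64(0.0009)), ([0.5248, 0.1402, 0.0024], np.float64(0.0016))]
```

Handle axis is at about (0.587, 0.019) and its tip at z≈0.165. Adapter centre is about (0.481, 0.032) with its top at 0.053. Tray is centred at (0.476, 0.228), yaw −11.5°. These agree with the text (106 mm spacing, 0.170 and 0.054 heights). I'll move over the handle.

Emit:
{"name": "apply_moves", "arguments": {"series": [{"linear":[0.33,-0.24,0],"angular":[0,0,0],"fingers":1},{"linear":[0.33,-0.24,0],"angular":[0,0,0],"fingers":1},{"linear":[0.33,-0.24,0],"angular":[0,0,0],"fingers":1},{"linear":[0.33,-0.24,0],"angular":[0,0,0],"fingers":1},{"linear":[0.33,-0.24,-0.1],"angular":[0,0,0],"fingers":1}]}}

```text
t: 1.87
tool_pos: [0.595, 0.0121, 0.2266]
tcp_rot: [[-0.992, 0.128, 0.012], [0.128, 0.992, -0.004], [-0.013, -0.002, -1.0]]
wrist_force: [0.9, -0.2, -0.2]
width: 0.0877
```

```bash
python3 - <<'E'
from h import *
s=telemetry.get_state(); print(s['tool_pos'])
d=grab('top','top2');cv2.imwrite('pics/c2.png',cv2.resize(d['frame'][140:290,270:470],None,fx=4,fy=4))
d=grab('side','side2');cv2.imwrite('pics/c2s.png',cv2.resize(d['frame'][150:330,280:480],None,fx=3,fy=3))
E
```

```text
[0.59497327 0.01207718 0.22656735]
```

View pics/c2s.png

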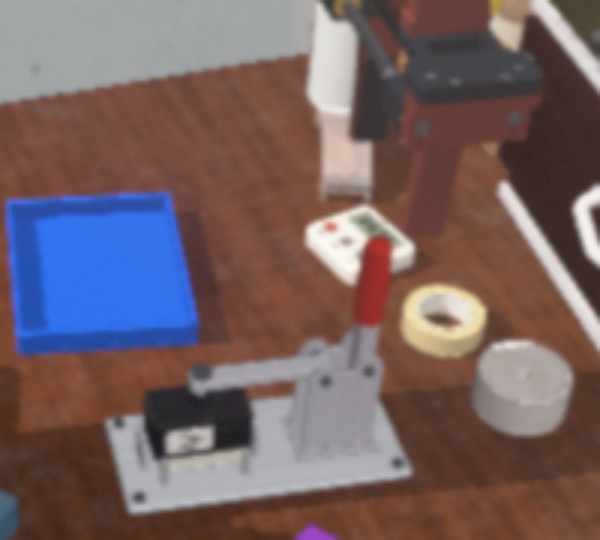

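```bash
python3 - <<'E'
from h import *
s=telemetry.get_state(); print(s['t'],s['tool_pos'],s['tcp_rot'].round(3) if hasattr(s['tcp_rot'],'round') else s['tcp_rot'])
E
```

```text
1.9667 [0.58696083 0.01351758 0.21851856] [[-0.992  0.126 -0.005]
 [ 0.126  0.992 -0.004]
 [ 0.005 -0.004 -1.   ]]
```

Emit:
{"name": "apply_moves", "arguments": {"series": [{"linear":[0,0,0],"angular":[0,0,0],"fingers":1}]}}

```text
t: 2.05
tool_pos: [0.5859, 0.0139, 0.2181]
tcp_rot: [[-0.992, 0.126, -0.008], [0.126, 0.992, -0.004], [0.007, -0.005, -1.0]]
wrist_force: [-0.3, 0.2, 0.3]
width: 0.0876
```

Emit:
{"name": "apply_moves", "arguments": {"series": [{"linear":[0.004,0.016,-0.1],"angular":[0,0,0],"fingers":1},{"linear":[0.004,0.016,-0.2],"angular":[0,0,0],"fingers":1},{"linear":[0.004,0.016,-0.27],"angular":[0,0,0],"fingers":1},{"linear":[0.004,0.016,-0.27],"angular":[0,0,0],"fingers":1},{"linear":[0.004,0.016,-0.27],"angular":[0,0,0],"fingers":1}]}}

```text
t: 2.47
tool_pos: [0.5865, 0.0193, 0.1374]
tcp_rot: [[-0.992, 0.125, -0.009], [0.125, 0.992, -0.004], [0.009, -0.005, -1.0]]
wrist_force: [0.7, 0.6, -0.4]
width: 0.0877
```

Emit:
{"name": "apply_moves", "arguments": {"series": [{"linear":[0,0,0],"angular":[0,0,0],"fingers":-0.3},{"linear":[0,0,0],"angular":[0,0,0],"fingers":-0.45},{"linear":[0,0,0],"angular":[0,0,0],"fingers":-0.45}], "newtons": 30}}

```text
t: 2.72
tool_pos: [0.5876, 0.0195, 0.1393]
tcp_rot: [[-0.992, 0.125, -0.006], [0.125, 0.992, -0.004], [0.006, -0.004, -1.0]]
wrist_force: [-0.7, 0.3, -0.1]
width: 0.0712
```

```bash
python3 - <<'E'
from h import *
d=grab('side','side3');a=cv2.resize(d['frame'][180:300,330:450],None,fx=3,fy=3)
d=grab('wrist','wrist3');b=cv2.resize(d['frame'],(480,360))
s=telemetry.get_state(); print(s['t'],s['tool_pos'],s['width'],s['wrist_force'])
cv2.imwrite('pics/c3.png',np.hstack([a[:,:320],b]))
E
```

```text
2.8167 [0.58721923 0.01935028 0.13872063] 0.06316042654266345 [-0.10367153 -0.06039198 -0.6865874 ]
```

View pics/c3.png

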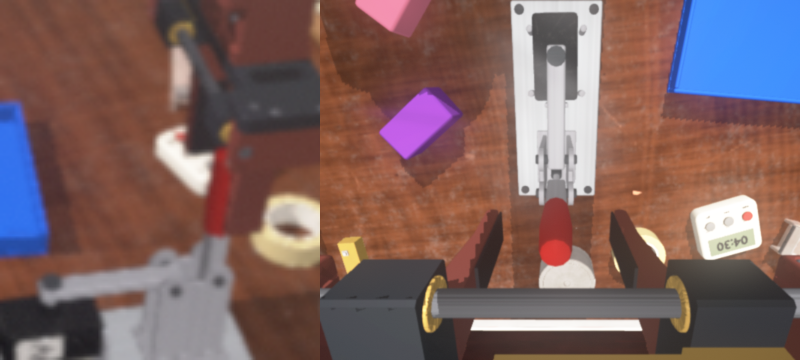

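The handle at (556,230) sits midway between the fingers, edges (497,230) and (613,230). I'll lower slightly and close.

Emit:
{"name": "apply_moves", "arguments": {"series": [{"linear":[0,0,-0.014],"angular":[0,0,0],"fingers":-1},{"linear":[0,0,-0.014],"angular":[0,0,0],"fingers":-1},{"linear":[0,0,-0.014],"angular":[0,0,0],"fingers":-1},{"linear":[0,0,-0.014],"angular":[0,0,0],"fingers":-1},{"linear":[0,0,-0.014],"angular":[0,0,0],"fingers":-1}], "newtons": 30}}

```text
t: 3.23
tool_pos: [0.5871, 0.0193, 0.1344]
tcp_rot: [[-0.992, 0.125, -0.008], [0.125, 0.992, -0.004], [0.007, -0.005, -1.0]]
wrist_force: [-0.2, -0.2, -0.1]
width: 0.0299
```

Emit:
{"name": "apply_moves", "arguments": {"series": [{"linear":[0,0,0],"angular":[0,0,0],"fingers":-1},{"linear":[0,0,0],"angular":[0,0,0],"fingers":-1}]}}

```text
t: 3.4
tool_pos: [0.5871, 0.0191, 0.1343]
tcp_rot: [[-0.992, 0.125, -0.008], [0.125, 0.992, -0.004], [0.007, -0.005, -1.0]]
wrist_force: [0.2, -1.0, 0.4]
width: 0.0196
```

Emit:
{"name": "apply_moves", "arguments": {"series": [{"linear":[0.02,-0.0025,-0.001],"angular":[0,0,0],"fingers":-1},{"linear":[0.038,-0.005,-0.003],"angular":[0,0,0],"fingers":-1},{"linear":[0.057,-0.007,-0.006],"angular":[0,0,0],"fingers":-1},{"linear":[0.075,-0.0095,-0.011],"angular":[0,0,0],"fingers":-1},{"linear":[0.088,-0.011,-0.016],"angular":[0,0,0],"fingers":-1}]}}

```text
t: 3.82
tool_pos: [0.6125, 0.0159, 0.1291]
tcp_rot: [[-0.992, 0.125, -0.011], [0.125, 0.992, -0.004], [0.01, -0.005, -1.0]]
wrist_force: [-3.5, -0.4, -0.9]
width: 0.0192
```

Emit:
{"name": "apply_moves", "arguments": {"series": [{"linear":[0.025,-0.003,-0.008],"angular":[0,0,0],"fingers":-1},{"linear":[0.04,-0.005,-0.015],"angular":[0,0,0],"fingers":-1},{"linear":[0.045,-0.005,-0.017],"angular":[0,0,0],"fingers":-1}]}}

```text
t: 4.07
tool_pos: [0.6255, 0.0143, 0.1221]
tcp_rot: [[-0.992, 0.125, -0.014], [0.125, 0.992, -0.004], [0.013, -0.005, -1.0]]
wrist_force: [-1.8, 0.5, -9.9]
width: 0.0198
```

```bash
python3 - <<'E'
from h import *
d=grab('side','side4');a=cv2.resize(d['frame'][180:300,330:450],None,fx=3,fy=3)
d=grab('wrist','wrist4');b=cv2.resize(d['frame'],(480,360))
s=telemetry.get_state(); print(s['t'],s['tool_pos'],s['width'],s['wrist_force'])
cv2.imwrite('pics/c4.png',np.hstack([a[:,:320],b]))
E
```

```text
4.1667 [0.6252195  0.01431535 0.12228466] 0.01975246697372139 [ -1.3318444   -0.44152767 -13.32018256]
```

View pics/c4.png

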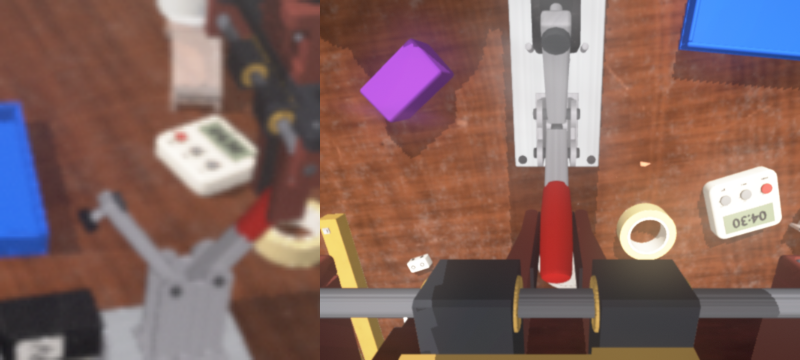

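The handle is past dead centre, with the arm up about 40° at (120,215). I'll follow it further, then let go.

Emit:
{"name": "apply_moves", "arguments": {"series": [{"linear":[0.018,-0.002,-0.009],"angular":[0,0,0],"fingers":-1},{"linear":[0.037,-0.005,-0.022],"angular":[0,0,0],"fingers":-1},{"linear":[0.051,-0.007,-0.034],"angular":[0,0,0],"fingers":-1},{"linear":[0.064,-0.008,-0.047],"angular":[0,0,0],"fingers":-1},{"linear":[0.064,-0.008,-0.047],"angular":[0,0,0],"fingers":-1}]}}

```text
t: 4.58
tool_pos: [0.6421, 0.0122, 0.1054]
tcp_rot: [[-0.992, 0.125, -0.02], [0.125, 0.992, -0.003], [0.02, -0.006, -1.0]]
wrist_force: [-6.9, 1.7, -13.9]
width: 0.0196
```

Emit:
{"name": "apply_moves", "arguments": {"series": [{"linear":[0,0,0],"angular":[0,0,0],"fingers":1},{"linear":[0,0,0],"angular":[0,0,0],"fingers":1},{"linear":[0,0,0],"angular":[0,0,0],"fingers":1},{"linear":[0,0,0],"angular":[0,0,0],"fingers":1},{"linear":[0,0,0],"angular":[0,0,0],"fingers":1}]}}

```text
t: 5.0
tool_pos: [0.6434, 0.0121, 0.1066]
tcp_rot: [[-0.992, 0.125, -0.017], [0.125, 0.992, -0.003], [0.017, -0.006, -1.0]]
wrist_force: [-0.2, -0.1, -0.1]
width: 0.0494
```

```bash
python3 - <<'E'
from h import *
d=grab('side','side5');a=cv2.resize(d['frame'][180:300,330:450],None,fx=3,fy=3)
d=grab('wrist','wrist5');b=cv2.resize(d['frame'],(480,360))
s=telemetry.get_state(); print(s['t'],s['tool_pos'],s['width'],s['wrist_force'])
cv2.imwrite('pics/c5.png',np.hstack([a[:,:320],b]))
E
```

```text
5.1 [0.64281154 0.0121279  0.10618723] 0.057478787679059104 [ 0.15377358 -0.7067012   0.32325837]
```

View pics/c5.png

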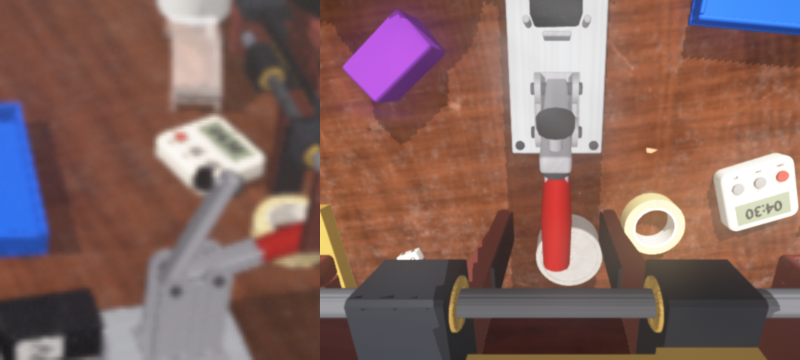

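The handle is thrown back and the holding arm leans back, clear of the adapter. I'll lift straight up and go over the adapter.

Emit:
{"name": "apply_moves", "arguments": {"series": [{"linear":[0,0,0.13],"angular":[0,0,0],"fingers":1},{"linear":[0,0,0.26],"angular":[0,0,0],"fingers":1},{"linear":[0,0,0.39],"angular":[0,0,0],"fingers":1},{"linear":[0,0,0.43],"angular":[0,0,0],"fingers":1},{"linear":[0,0,0.43],"angular":[0,0,0],"fingers":1}]}}

```text
t: 5.52
tool_pos: [0.6454, 0.0121, 0.2401]
tcp_rot: [[-0.992, 0.125, -0.01], [0.125, 0.992, -0.003], [0.009, -0.005, -1.0]]
wrist_force: [-0.1, 0.3, -0.0]
width: 0.0869
```

Emit:
{"name": "apply_moves", "arguments": {"series": [{"linear":[-0.13,0.016,0.01],"angular":[0,0,0],"fingers":1},{"linear":[-0.26,0.032,0.01],"angular":[0,0,0],"fingers":1},{"linear":[-0.39,0.048,0.01],"angular":[0,0,0],"fingers":1},{"linear":[-0.5,0.06,0.01],"angular":[0,0,0],"fingers":1},{"linear":[-0.54,0.066,0.01],"angular":[0,0,0],"fingers":1}]}}

```text
t: 5.93
tool_pos: [0.4779, 0.0321, 0.2411]
tcp_rot: [[-0.992, 0.125, -0.015], [0.125, 0.992, -0.004], [0.015, -0.005, -1.0]]
wrist_force: [-0.3, -0.7, 0.4]
width: 0.0878
```

Emit:
{"name": "apply_moves", "arguments": {"series": [{"linear":[0,0,0],"angular":[0,0,0],"fingers":1},{"linear":[0,0,0],"angular":[0,0,0],"fingers":1}]}}

```text
t: 6.1
tool_pos: [0.4775, 0.0321, 0.2404]
tcp_rot: [[-0.992, 0.124, -0.016], [0.124, 0.992, -0.004], [0.016, -0.006, -1.0]]
wrist_force: [0.2, 0.4, 0.5]
width: 0.0876
```

```bash
python3 - <<'E'
from h import *
d=grab('wrist','wrist6'); d=grab('side','side6')
d=grab('top','top6')
cv2.imwrite('pics/c6.png',np.hstack([cv2.resize(load('side6')['frame'][190:320,300:450],None,fx=2.6,fy=2.6),cv2.resize(d['frame'][150:280,300:450],None,fx=2.6,fy=2.6)]))
s=telemetry.get_state(); print(s['t'],s['tool_pos'],s['width'],s['wrist_force'],s['tcp_rot'])
E
```

```text
6.25 [0.47953603 0.03198559 0.24090509] 0.08786818394179927 [-0.09312033 -0.29856164  0.58788363] [[-0.99207128  0.12483027 -0.0145592 ]
 [ 0.12489423  0.99216365 -0.00356644]
 [ 0.01399991 -0.00535653 -0.99988765]]
```

View pics/wrist6.png

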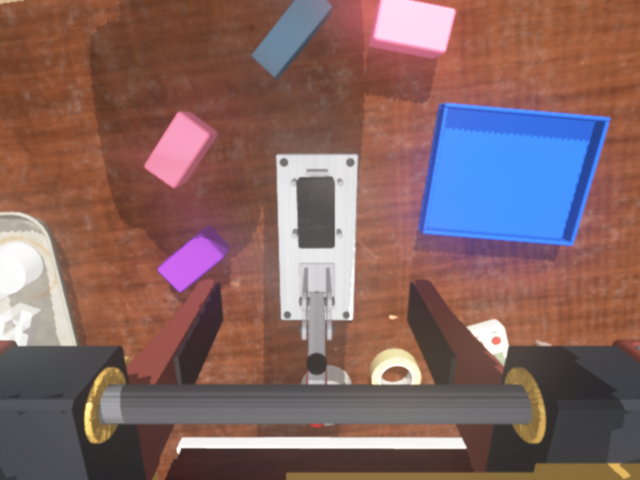

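View pics/c6.png

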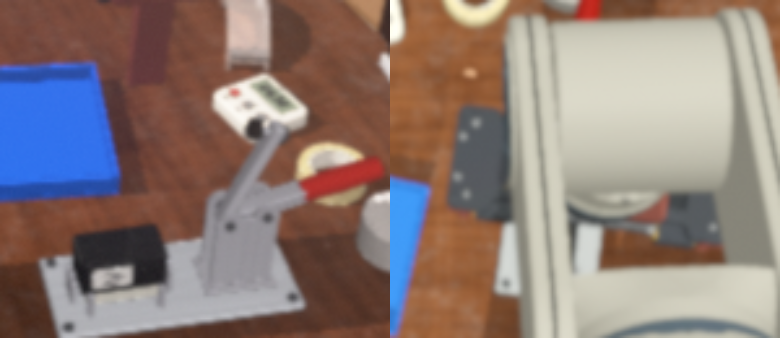

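Clamp confirmed open: arm leaning back, handle flat. I'll check the adapter's position from this view against wrist1.

```bash
python3 - <<'E'
from h import *
d=load('wrist6');e=load('wrist1')
g=cv2.cvtColor(d['frame'],cv2.COLOR_BGR2GRAY)
for y in(190,200,212,225,238): print(y,np.nonzero(g[y,290:345]<75)[0][[0,-1]]+290)
for x in(306,316,326): print(x,np.nonzero(g[165:260,x]<75)[0][[0,-1]]+165)
P=np.array([onz(d,*c,.054) for c in((299,177.5),(334,177.5),(335,248),(299,248))]);print(P.round(4).tolist(),P.mean(0))
W=lambda x,y:(215+x/5-.4,150+y/5-.4)
for a,b in(((299,178),(100,104)),((334,178),(290,96)),((335,248),(300,430)),((299,248),(112,437))): print(tri(d,a,e,W(*b)))
cv2.imwrite('pics/c6b.png',cv2.resize(d['frame'][150:330,270:370],None,fx=3.3,fy=3.3))
E
```

```text
Traceback (most recent call last):
IndexError: index 0 is out of bounds for axis 0 with size 0
```

```bash
python3 - <<'E'
from h import *
d=load('wrist6');e=load('wrist1')
g=cv2.cvtColor(d['frame'],cv2.COLOR_BGR2GRAY)
m=(g<115).astype(np.uint8); m[:172]=0;m[255:]=0;m[:,:292]=0;m[:,342:]=0
c=max(cv2.findContours(m,cv2.RETR_EXTERNAL,cv2.CHAIN_APPROX_NONE)[0],key=cv2.contourArea);R=cv2.minAreaRect(c);print(R)
print('ctr',onz(d,*R[0],.054)); b=cv2.boxPoints(R);P=np.array([onz(d,*q,.054) for q in b]);print(P.round(4).tolist())
W=lambda x,y:(215+x/5-.4,150+y/5-.4)
for a,bb in(((299,178),(100,104)),((334,178),(290,96)),((335,248),(300,430)),((299,248),(112,437))): print(tri(d,a,e,W(*bb)))
cv2.imwrite('pics/c6b.png',cv2.resize(d['frame'][150:330,270:370],None,fx=3.3,fy=3.3))
E
```

```text
((315.0, 212.0), (70.0, 36.0), 90.0)
ctr [0.47915015 0.03058197 0.054     ]
[[0.4447, 0.0184, 0.054], [0.4487, 0.0509, 0.054], [0.5155, 0.0435, 0.054], [0.5113, 0.0092, 0.054]]
(array([0.44644693, 0.01989166, 0.05244883]), [np.float64(0.0003919335313365068), np.float64(0.00039193353133652845)])
(array([0.45310102, 0.05241228, 0.02903934]), [np.float64(0.000463617178533942), np.float64(0.00046361717853371065)])
(array([0.51881779, 0.04563795, 0.04412353]), [np.float64(0.0012918624926745272), np.float64(0.0012918624926746794)])
(array([0.51050369, 0.0114421 , 0.05861078]), [np.float64(0.0004681318685001423), np.float64(0.00046813186850025413)])
```

View pics/c6b.png

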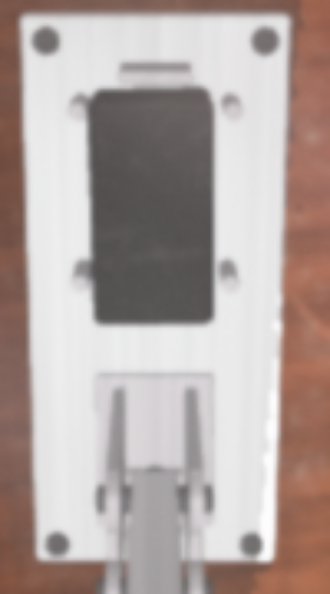

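Emit:
{"name": "apply_moves", "arguments": {"series": [{"linear":[0.005,-0.002,-0.13],"angular":[0.0006,-0.0023,0],"fingers":1},{"linear":[0.005,-0.002,-0.26],"angular":[0.0006,-0.0023,0],"fingers":1},{"linear":[0.005,-0.002,-0.39],"angular":[0.0006,-0.0023,0],"fingers":1},{"linear":[0.005,-0.002,-0.5],"angular":[0.0006,-0.0023,0],"fingers":1},{"linear":[0.005,-0.002,-0.5],"angular":[0.0006,-0.0023,0],"fingers":1}]}}

```text
t: 6.67
tool_pos: [0.4781, 0.031, 0.0852]
tcp_rot: [[-0.992, 0.125, -0.01], [0.125, 0.992, -0.0], [0.01, -0.002, -1.0]]
wrist_force: [-0.8, 0.3, -0.7]
width: 0.0881
```

Emit:
{"name": "apply_moves", "arguments": {"series": [{"linear":[0,0,0],"angular":[0,0,0],"fingers":1}]}}

```text
t: 6.75
tool_pos: [0.4786, 0.0309, 0.0843]
tcp_rot: [[-0.992, 0.125, -0.013], [0.125, 0.992, -0.0], [0.012, -0.002, -1.0]]
wrist_force: [0.7, 0.9, 0.9]
width: 0.0882
```

```bash
python3 - <<'E'
from h import *
d=grab('wrist','wrist7')
s=telemetry.get_state(); print(s['t'],s['tool_pos'],s['width'],s['wrist_force'],s['tcp_rot'])
E
```

```text
6.8 [0.47852266 0.03086387 0.08460518] 0.08806612787628147 [ 0.38194342  0.23210438 -0.54987424] [[-9.92026047e-01  1.25440301e-01 -1.22087362e-02]
 [ 1.25453924e-01  9.92099384e-01 -3.53453461e-04]
 [ 1.20679423e-02 -1.88226890e-03 -9.99925408e-01]]
```

View pics/wrist7.png

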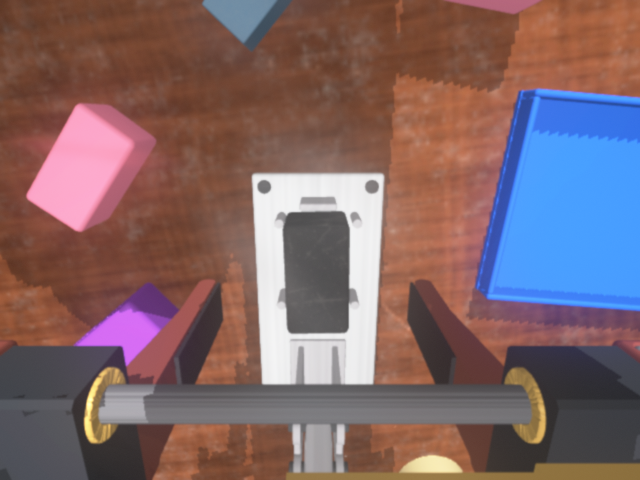

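```bash
python3 - <<'E'
from h import *
d=load('wrist7')
P=np.array([onz(d,*c,.054) for c in((286,213),(348,212),(348,332),(288,333))]);print(P.round(4).tolist(),P.mean(0))
f=load('wrist6')
for a,b in(((286,213),(298,178)),((348,212),(334,178)),((348,332),(334,248)),((288,333),(299,248))): print(tri(d,a,f,b)[0].round(4))
E
```

```text
[[0.4421, 0.0198, 0.054], [0.4455, 0.0516, 0.054], [0.5154, 0.0446, 0.054], [0.5118, 0.0106, 0.054]] [0.4787207  0.03167672 0.054     ]
[0.4505 0.0164 0.0185]
[0.4555 0.0533 0.015 ]
[0.5181 0.0445 0.0497]
[0.5132 0.0105 0.0518]
```

Emit:
{"name": "apply_moves", "arguments": {"series": [{"linear":[0.006,0.002,-0.07],"angular":[0,-0.004,0],"fingers":1},{"linear":[0.006,0.002,-0.14],"angular":[0,-0.004,0],"fingers":1},{"linear":[0.006,0.002,-0.18],"angular":[0,-0.004,0],"fingers":1},{"linear":[0.006,0.002,-0.2],"angular":[0,-0.004,0],"fingers":1},{"linear":[0.006,0.002,-0.2],"angular":[0,-0.004,0],"fingers":1}]}}

```text
t: 7.22
tool_pos: [0.4814, 0.0315, 0.0253]
tcp_rot: [[-0.992, 0.126, 0.014], [0.126, 0.992, -0.0], [-0.014, 0.001, -1.0]]
wrist_force: [-0.4, 0.5, 0.4]
width: 0.0879
```

Emit:
{"name": "apply_moves", "arguments": {"series": [{"linear":[0,0,-0.004],"angular":[0,0.002,0],"fingers":-0.4},{"linear":[0,0,-0.004],"angular":[0,0.002,0],"fingers":-0.4},{"linear":[0,0,-0.004],"angular":[0,0.002,0],"fingers":-0.4},{"linear":[0,0,-0.004],"angular":[0,0.002,0],"fingers":-0.4},{"linear":[0,0,-0.004],"angular":[0,0.002,0],"fingers":-0.4}], "newtons": 25}}

```text
t: 7.63
tool_pos: [0.4818, 0.0315, 0.0246]
tcp_rot: [[-0.992, 0.126, 0.003], [0.126, 0.992, -0.0], [-0.003, 0.0, -1.0]]
wrist_force: [-0.9, -1.5, 0.5]
width: 0.0578
```

Emit:
{"name": "apply_moves", "arguments": {"series": [{"linear":[0,0,0],"angular":[0,0,0],"fingers":-1},{"linear":[0,0,0],"angular":[0,0,0],"fingers":-1},{"linear":[0,0,0],"angular":[0,0,0],"fingers":-1}], "newtons": 25}}

```text
t: 7.88
tool_pos: [0.4818, 0.0315, 0.0247]
tcp_rot: [[-0.992, 0.126, 0.003], [0.126, 0.992, -0.0], [-0.003, 0.0, -1.0]]
wrist_force: [-0.5, -0.4, -0.1]
width: 0.0375
```

Emit:
{"name": "apply_moves", "arguments": {"series": [{"linear":[0,0,0],"angular":[0,0,0],"fingers":-1},{"linear":[0,0,0],"angular":[0,0,0],"fingers":-1},{"linear":[0,0,0],"angular":[0,0,0],"fingers":-1}], "newtons": 30}}

```text
t: 8.13
tool_pos: [0.4818, 0.0315, 0.0247]
tcp_rot: [[-0.992, 0.126, 0.003], [0.126, 0.992, -0.0], [-0.003, 0.0, -1.0]]
wrist_force: [0.3, -0.5, 0.4]
width: 0.0358
```

Emit:
{"name": "apply_moves", "arguments": {"series": [{"linear":[0,0,0.03],"angular":[0,0,0],"fingers":-1},{"linear":[0,0,0.08],"angular":[0,0,0],"fingers":-1},{"linear":[0,0,0.14],"angular":[0,0,0],"fingers":-1},{"linear":[0,0,0.2],"angular":[0,0,0],"fingers":-1},{"linear":[0,0,0.25],"angular":[0,0,0],"fingers":-1}]}}

```text
t: 8.55
tool_pos: [0.4816, 0.0315, 0.1011]
tcp_rot: [[-0.992, 0.126, 0.003], [0.126, 0.992, -0.0], [-0.003, 0.0, -1.0]]
wrist_force: [0.1, -0.1, -1.5]
width: 0.0359
```

```bash
python3 - <<'E'
from h import *
d=grab('side','side8')
cv2.imwrite('pics/c8.png',cv2.resize(d['frame'][150:330,270:470],None,fx=3,fy=3))
s=telemetry.get_state(); print(s['t'],s['tool_pos'],s['width'],s['wrist_force'],s['tcp_rot'].round(3))
E
```

```text
8.6 [0.48324561 0.03155884 0.10332922] 0.035883690707806365 [-0.03291438  0.25110489  0.44652954] [[-0.992  0.126  0.007]
 [ 0.126  0.992 -0.   ]
 [-0.006  0.001 -1.   ]]
```

View pics/c8.png

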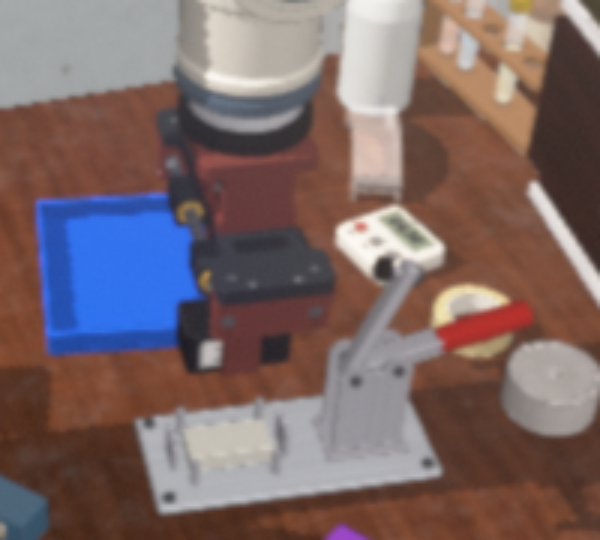

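The adapter is held level, with the fixture empty below it. I'll move to the tray.

Emit:
{"name": "apply_moves", "arguments": {"series": [{"linear":[0,0.1,0],"angular":[0,0,-0.003],"fingers":-1},{"linear":[0,0.22,0],"angular":[0,0,-0.006],"fingers":-1},{"linear":[0,0.34,0],"angular":[0,0,-0.009],"fingers":-1},{"linear":[-0.01,0.46,0],"angular":[0,0,-0.012],"fingers":-1},{"linear":[-0.02,0.56,0],"angular":[0,0,-0.012],"fingers":-1}]}}

```text
t: 9.02
tool_pos: [0.4769, 0.2016, 0.1033]
tcp_rot: [[-0.98, 0.201, 0.007], [0.201, 0.98, -0.0], [-0.007, 0.001, -1.0]]
wrist_force: [0.0, -0.4, -1.0]
width: 0.0359
```

Emit:
{"name": "apply_moves", "arguments": {"series": [{"linear":[-0.01,0.08,0],"angular":[0,0,0],"fingers":-1},{"linear":[-0.01,0.12,0],"angular":[0,0,0],"fingers":-1},{"linear":[-0.01,0.12,0],"angular":[0,0,0],"fingers":-1},{"linear":[-0.01,0.12,0],"angular":[0,0,0],"fingers":-1}]}}

```text
t: 9.35
tool_pos: [0.4735, 0.2374, 0.103]
tcp_rot: [[-0.98, 0.199, 0.006], [0.199, 0.98, -0.001], [-0.006, 0.0, -1.0]]
wrist_force: [-0.1, -0.5, -2.1]
width: 0.0361
```

```bash
python3 - <<'E'
from h import *
d=grab('wrist','wrist9');grab('side','side9')
s=telemetry.get_state(); print(s['t'],s['tool_pos'],s['width'],s['wrist_force'],s['tcp_rot'].round(3))
E
```

```text
9.45 [0.47368337 0.23633496 0.10308057] 0.03564596733626467 [ 0.14334968 -0.35957635 -1.7734264 ] [[-0.979  0.201  0.006]
 [ 0.201  0.98  -0.001]
 [-0.006  0.    -1.   ]]
```

View pics/wrist9.png

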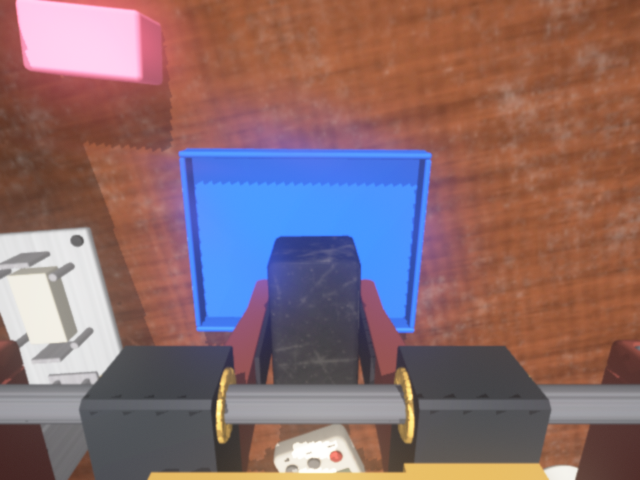

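View pics/side9.png

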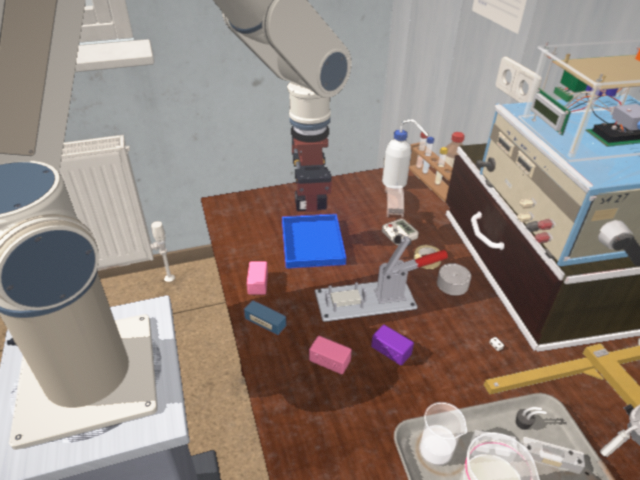

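The adapter is over the tray, aligned with its sides. The tray's rim corners are (182,152), (430,152), (413,331) and (198,331), so I need to shift about 7 mm in −y. Then I'll lower.

```bash
python3 - <<'E'
from h import *
d=load('wrist9')
P=np.array([onz(d,*c,.02) for c in((182,151),(430,151),(414,331),(198,331))]);print(P.round(4).tolist(),P.mean(0))
E
```

```text
[[0.3977, 0.1677, 0.02], [0.4285, 0.3194, 0.02], [0.5549, 0.2942, 0.02], [0.5235, 0.1399, 0.02]] [0.4761436  0.23033363 0.02      ]
```

Emit:
{"name": "apply_moves", "arguments": {"series": [{"linear":[0.01,-0.025,-0.05],"angular":[0,0,0],"fingers":-1},{"linear":[0.01,-0.025,-0.12],"angular":[0,0,0],"fingers":-1},{"linear":[0.01,-0.025,-0.19],"angular":[0,0,0],"fingers":-1},{"linear":[0.01,-0.025,-0.25],"angular":[0,0,0],"fingers":-1},{"linear":[0.01,-0.025,-0.28],"angular":[0,0,0],"fingers":-1}]}}

```text
t: 9.87
tool_pos: [0.4758, 0.2268, 0.0172]
tcp_rot: [[-0.979, 0.204, 0.003], [0.203, 0.979, -0.002], [-0.004, -0.002, -1.0]]
wrist_force: [-0.5, -0.6, -1.9]
width: 0.0359
```

Emit:
{"name": "apply_moves", "arguments": {"series": [{"linear":[0,0,0],"angular":[0,0,0],"fingers":-1},{"linear":[0,0,0],"angular":[0,0,0],"fingers":-1}]}}

```text
t: 10.03
tool_pos: [0.4755, 0.2256, 0.0169]
tcp_rot: [[-0.979, 0.205, 0.002], [0.205, 0.979, -0.003], [-0.002, -0.003, -1.0]]
wrist_force: [0.5, -0.1, -0.7]
width: 0.0359
```

Expected contact is at TCP z≈0.009. I'll lower in small steps while watching the force.

Emit:
{"name": "apply_moves", "arguments": {"series": [{"linear":[0,0,-0.01],"angular":[0,0,0],"fingers":-1},{"linear":[0,0,-0.018],"angular":[0,0,0],"fingers":-1},{"linear":[0,0,-0.023],"angular":[0,0,0],"fingers":-1},{"linear":[0,0,-0.023],"angular":[0,0,0],"fingers":-1},{"linear":[0,0,-0.023],"angular":[0,0,0],"fingers":-1}]}}

```text
t: 10.45
tool_pos: [0.4756, 0.2258, 0.0103]
tcp_rot: [[-0.979, 0.205, 0.002], [0.205, 0.979, -0.003], [-0.003, -0.002, -1.0]]
wrist_force: [-0.2, -0.0, -0.8]
width: 0.0358
```

Emit:
{"name": "apply_moves", "arguments": {"series": [{"linear":[0,0,-0.004],"angular":[0,0,0],"fingers":-1},{"linear":[0,0,-0.006],"angular":[0,0,0],"fingers":-1},{"linear":[0,0,-0.006],"angular":[0,0,0],"fingers":-1}]}}

```text
t: 10.7
tool_pos: [0.4758, 0.2259, 0.0087]
tcp_rot: [[-0.979, 0.205, 0.002], [0.205, 0.979, -0.003], [-0.003, -0.002, -1.0]]
wrist_force: [-0.7, -0.7, 1.4]
width: 0.0361
```

Emit:
{"name": "apply_moves", "arguments": {"series": [{"linear":[0,0,-0.002],"angular":[0,0,0],"fingers":-1},{"linear":[0,0,-0.003],"angular":[0,0,0],"fingers":-1},{"linear":[0,0,-0.003],"angular":[0,0,0],"fingers":-1}]}}

```text
t: 10.95
tool_pos: [0.4758, 0.2259, 0.0086]
tcp_rot: [[-0.979, 0.204, 0.002], [0.204, 0.979, -0.003], [-0.003, -0.002, -1.0]]
wrist_force: [-3.3, -2.7, 10.3]
width: 0.0358
```

```bash
python3 - <<'E'
from h import *
d=grab('side','side10');cv2.imwrite('pics/c10.png',cv2.resize(d['frame'][170:280,250:370],None,fx=5,fy=5))
s=telemetry.get_state(); print(s['t'],s['tool_pos'],s['width'],s['wrist_force'])
E
```

```text
11.0 [0.47583686 0.22595448 0.00868155] 0.03611822941996546 [-2.36594282 -2.10141638 11.10438633]
```

View pics/c10.png

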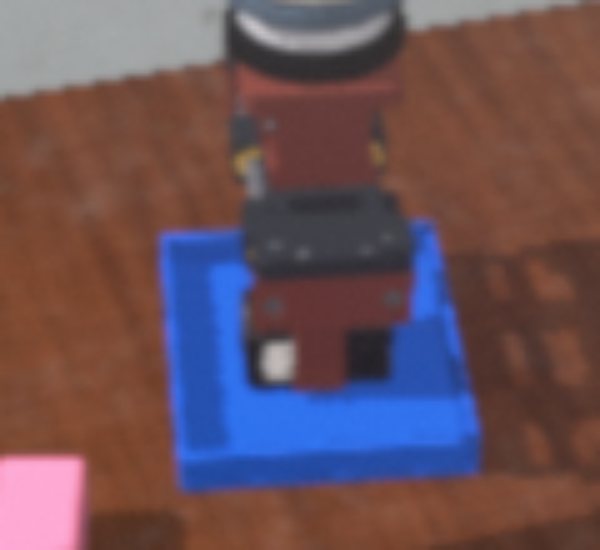

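Contact, at about 11 N and at the expected height. I'll ease up slightly, open and retreat.

Emit:
{"name": "apply_moves", "arguments": {"series": [{"linear":[0,0,0.001],"angular":[0,0,0],"fingers":0.2},{"linear":[0,0,0.001],"angular":[0,0,0],"fingers":0.4},{"linear":[0,0,0.001],"angular":[0,0,0],"fingers":0.8},{"linear":[0,0,0.001],"angular":[0,0,0],"fingers":0.8},{"linear":[0,0,0.001],"angular":[0,0,0],"fingers":0.8}]}}

```text
t: 11.42
tool_pos: [0.4758, 0.2259, 0.0088]
tcp_rot: [[-0.979, 0.204, 0.002], [0.204, 0.979, -0.003], [-0.003, -0.002, -1.0]]
wrist_force: [0.8, 0.3, -0.6]
width: 0.0657
```

Emit:
{"name": "apply_moves", "arguments": {"series": [{"linear":[0,0,0.02],"angular":[0,0,0],"fingers":0.8},{"linear":[0,0,0.08],"angular":[0,0,0],"fingers":0.8},{"linear":[0,0,0.18],"angular":[0,0,0],"fingers":0.8},{"linear":[0,0,0.3],"angular":[0,0,0],"fingers":0.8},{"linear":[0,0,0.43],"angular":[0,0,0],"fingers":0.8}]}}

```text
t: 11.83
tool_pos: [0.4747, 0.2255, 0.1386]
tcp_rot: [[-0.979, 0.204, 0.0], [0.204, 0.979, -0.004], [-0.001, -0.004, -1.0]]
wrist_force: [0.8, -0.0, 0.7]
width: 0.079
```

Emit:
{"name": "apply_moves", "arguments": {"series": [{"linear":[-0.1,0.03,0.25],"angular":[0,0,0],"fingers":0.8},{"linear":[-0.2,0.06,0.25],"angular":[0,0,0],"fingers":0.8},{"linear":[-0.2,0.06,0.25],"angular":[0,0,0],"fingers":0.8},{"linear":[-0.2,0.06,0.25],"angular":[0,0,0],"fingers":0.8},{"linear":[-0.2,0.06,0.25],"angular":[0,0,0],"fingers":0.8}]}}

```text
t: 12.25
tool_pos: [0.4148, 0.2438, 0.2146]
tcp_rot: [[-0.979, 0.203, 0.002], [0.203, 0.979, -0.003], [-0.003, -0.002, -1.0]]
wrist_force: [0.4, -0.0, -0.0]
width: 0.0791
```

```bash
python3 - <<'E'
from h import *
d=grab('side','side11');w=grab('wrist','wrist11')
cv2.imwrite('pics/c11.png',np.hstack([cv2.resize(d['frame'][190:320,260:460],None,fx=2.2,fy=2.2)[:286],cv2.resize(w['frame'],(360,270),interpolation=cv2.INTER_AREA)[:,:,:] if 0 else cv2.copyMakeBorder(cv2.resize(w['frame'],(360,270)),0,16,0,0,0)]))
s=telemetry.get_state(); print(s['t'],s['tool_pos'],s['width'],s['wrist_force'])
E
```

```text
12.35 [0.41502915 0.24326901 0.21304305] 0.07897371665627792 [ 1.07107629 -0.24333545  0.26552681]
```

View pics/c11.png

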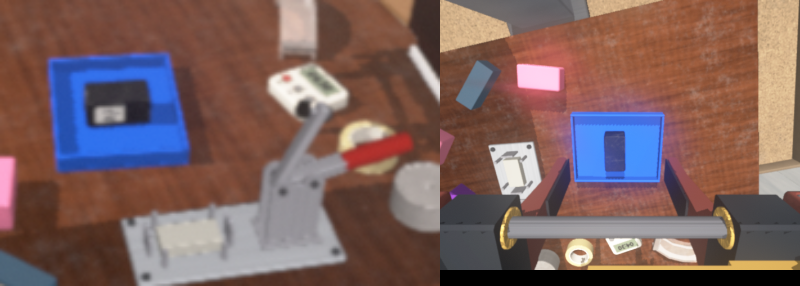

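```bash
python3 - <<'E'
from h import *
d=load('side11')
D=np.array([.992,-.124,0])
for a in(1.1,1.2,1.3): print(a,proj(d,np.array([.587,.0185,.076])+.094*(np.sin(a)*D+np.cos(a)*np.array([0,0,1]))))
h=cv2.cvtColor(d['frame'],cv2.COLOR_BGR2HSV);m=((h[...,0]<8)|(h[...,0]>172))&(h[...,1]>150)&(h[...,2]>70)
m[:,:410]=0;m[:240]=0;m[280:]=0;m[:,470:]=0;ys,xs=np.nonzero(m);i=xs>=xs.max()-1;print(xs.max(),ys[i].mean())
t=grab('top','top12');h=cv2.cvtColor(t['frame'],cv2.COLOR_BGR2HSV);cv2.imwrite('pics/c12.png',cv2.resize(t['frame'][130:290,220:420],None,fx=4,fy=3.7))
for a in(1.2,1.3): print(proj(t,np.array([.587,.0185,.076])+.094*(np.sin(a)*D+np.cos(a)*np.array([0,0,1]))))
E
```

```text
1.1 (np.float64(444.24031076940844), np.float64(246.61945547876678))
1.2 (np.float64(445.3814521979807), np.float64(249.82091084458327))
1.3 (np.float64(446.0486587421693), np.float64(253.1683129013479))
447 254.69230769230768
(np.float64(377.26166970534115), np.float64(144.98890869922127))
(np.float64(377.00496653348296), np.float64(144.84208711974352))
```

View pics/c12.png

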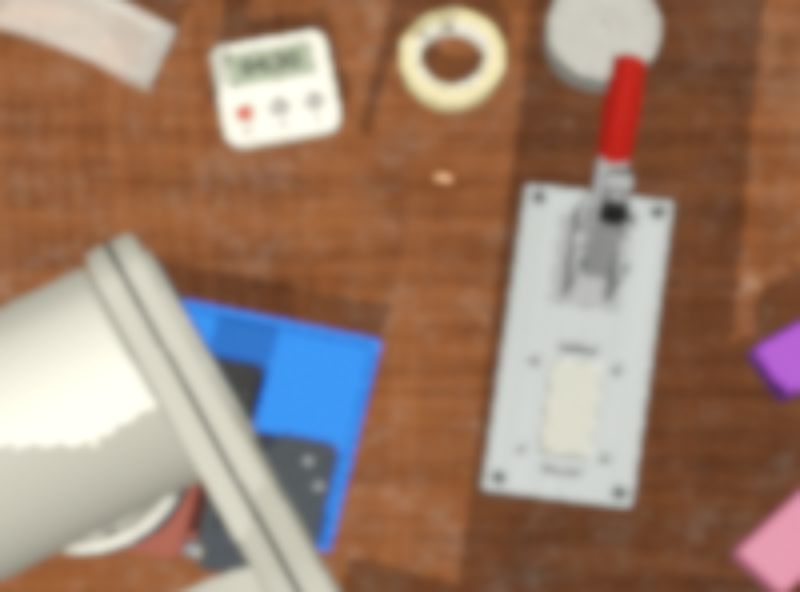

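The handle tip is at side pixel (447,254.7), and 1.3 rad predicts (446,253), so the clamp is fully open. The fixture is empty and the adapter is flat in the tray. I'll hand in.

```bash
python3 - <<'E'
from h import *
s=telemetry.get_state(); print(s['t'],np.abs(s['joint_velocities']).max())
print(order.sign_off())
E
```

```text
12.4 0.012337531726472652
the job is handed in; nothing more can be done
None
```

The clamp is released and left open, and the black adapter lies flat and right way up near the middle of the blue tray. I handed the job in at 12.4 s on the robot's clock.

**What I did:**
- I gripped the red handle, drew it past dead centre to about 0.85 rad and let go; its spring threw it the rest of the way.
- I then lifted the adapter out, level. I lowered it until it touched the tray floor (about 11 N, TCP at 8.7 mm as expected), opened the fingers and moved clear.

**Last checks:**
- **Clamp:** the handle tip sits within about 2 px of where 1.3 rad, its stop, predicts. The arm leans back and the fixture is empty.
- **Tray:** the side and wrist pictures show the adapter flat in the tray. The final top picture could not confirm it, because the robot blocked the view.
- **Disagreement:** some adapter heights from two wrist positions scattered widely (15–59 mm at the corners, −8 to 1 mm in two wrist/top pairings). I relied on the top/side pair instead, which gave 52–54 mm and matched the stated 54 mm.

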